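# Seat the mounting plate on the jig's round and diamond pins

## Robot

A 7-joint arm with a two-finger parallel gripper is mounted at the origin on the work surface. World frame = base frame: x ahead of the robot, y to its left, z up, the work surface at z = 0. Lengths are in m, angles in degrees, forces in N, time in s.
With the tool pointing down it reaches from about 0.425 to 0.875 m from the base axis. Payload 4.7 kg.
Tool frame: the origin (TCP) lies at the very end of the fingers, on their centre line; the grasp point (between the pads) lies 19 mm behind it; z points along the fingers, y is the line along which they close (so a half turn about z gives the same grasp; the last joint's range is limited). The gripper opens to 87 mm and grips with 3 to 60 N. Pads are 19 mm wide; open, the fingers measure 117 mm over their backs; the gripper's body (75 mm by 190 mm) begins 51 mm behind the grasp point.
Start: joints at [74.834, 18.392, -4.016, 83.108, 1.295, 78.541, -3.26], TCP at [0.179, -0.625, 0.223] pointing down, gripper open.
Joint ranges: [-163.93, 163.93], [-17.29, 119.83], [-79.2, 71.16], [3.27, 140.29], [-89.18, 269.18], [5.43, 117.66], [-154.24, 154.24]. Speed limits (degrees/s): [147.25, 147.25, 180, 180, 180, 180, 180].

## Interface

Orientations are given as [roll, pitch, yaw] about the fixed x, y, z axes, in that order (R = Rz(yaw) Ry(pitch) Rx(roll)).
In Python, from cell import get_obs, eyes, env gives the robot as it stands.
- The arm moves only by the tool servo_tool, never from a script. Its argument "series" is a list that holds one entry, the list of rows, each a list of 7 numbers: the shift along the tool's x, y, z in units of 300 mm (1.0 is 300 mm), then the turn, a rotation vector about the tool's x, y, z in units of pi rad (1.0 is pi rad), then the opening, from 0 (shut) to 1 (fully open). In form: [[[tx, ty, tz, wx, wy, wz, gripper], ...]]. A call has 1 to 12 rows; each row is the pose to reach, as a shift and turn from the pose commanded when the call began, along the tool's axes at that moment, turning the shorter way round; what a row does not reach only later rows make up. A row lasts 1/12 s, in which the tool goes at most 41.7 mm and 7.16 degrees, less where a joint would pass 70% of its speed; a pose out of reach is approached as far as the arm can. A call with a number of a shift or a turn outside -1 to 1 is refused whole. A call with a gripper value outside its range is refused whole. The fingers move at their own pace and stop on an object; "grip_force" is the grip in N (left out, the last holds). Time passes only in rows, so rows that repeat a pose let the fingers close. It gives the time, the measured TCP pose, the force, the opening and the grip force at its end, in the units of the state.
- get_obs(): the state, without advancing time (a new reading comes with each control period).
- eyes.read_camera(name): name is "scene" or "top" or "wrist"; returns a dict with "frame" (400x640x3 uint8, red, green, blue), "depth" (400x640 float32, m along the optical axis (not along the pixel's ray), 0 where there is no reading), "fx", "fy", "cx", "cy" (pixels), "origin" and "rotation" of the camera in the world; the wrist camera has in their place "mount" (4x4, takes a point from camera to tool coordinates, whose origin is the TCP and whose axes are the flange's). Camera axes: x right, y down, z forward; pixel columns grow to the right and rows downward; lengths in m; the calibration is good to about 2 mm. A picture is of the moment at which its call begins: read the wrist's pose just before it.
- env.sign_off(): hands the job in; it is judged then, once.
The state is a dict: "time_s": time; "qpos": joint angles; "joint_velocities": joint speeds; "effort": joint torques, N m; "tool_pos": TCP position; "tool_rot": TCP orientation; "force": force on the tool from outside, world axes, zero at the start; "wrist_torque": the same for the moment, N m; "grip_width": finger opening in m; "grasp_force": force on a finger pad.
Only numpy, scipy, OpenCV 4.12 (cv2) and the standard library are available. Lean on these libraries where they do the work, as an engineer would, in place of code of your own. Each camera call takes 0.05 s, during which the arm holds its last target. There are 200 camera calls.

## Task

In the artificial-limb workshop, take the longer aluminium plate (the one with a round hole and a slot) by its grip block and lower it onto the jig, round hole over the round pin and slot over the diamond pin, without dropping it, until it lies flat on the jig base, and let go. Leave the shorter plate where it lies.

Things in the scene. Friction and masses are not known exactly. Their poses are not given: they have to be found in the camera images.
- plate_grip (a point): Centre of the grip block of the longer plate, 40 mm above its underside. Aluminium plate 220 x 90 x 8 mm (x, y, z), about 0.45 kg, flat on the bench, z up. Mid-plate stands the grip block: 50 mm long (x), 24 mm thick (y: pinch it along y), top 72 mm above the underside. Round 31 mm through hole at x = +75 mm; through slot 47 (x) by 31 (y) mm at x = -75 mm.
- plate_hole (a point): Centre of the longer plate's round hole, 4 mm above the plate's underside (mid-thickness), 75 mm from the grip centre along the plate's +x. Axes as the plate's.
- jig: Fixed dark steel base 250 x 110 x 20 mm (x, y, z); origin at the centre of its underside, z up. On top: round pin, 22 mm diameter, at x = +75 mm; diamond pin, 14 (x) by 22 (y) mm, at x = -75 mm; both 32 mm high, the upper 18 mm tapering to 6 mm or less, so they guide the plate. Seated plate: same axes as the jig, grip centre over the jig's centre, 60 mm above its origin.
- spare_grip (a point): Centre of the grip block of the shorter plate, a bystander to leave alone: aluminium, 160 x 90 x 8 mm, same grip block, but two small round holes (18 mm) that do not fit the pins, and no slot. x along its length, z up.

How it is judged (in metres and radians):
On the way:
1. the longer plate is lifted clear, over the jig's pins (z of plate_grip in the frame of jig above 0.085 m and horizontal distance between plate_grip and jig below 0.03 m), for 0.05 s.
At the end, for the whole second after the job is handed in: The longer plate lies flat on the jig (grip centre 52 to 66 mm above the jig's underside, tilt under 3.4 degrees), its round hole within 12 mm of the round pin in x and y and aligned within 10 degrees; the shorter plate is within 30 mm of its start (x of plate_hole in the frame of jig between 0.063 and 0.087 m and y of plate_hole in the frame of jig between -0.012 and 0.012 m and z of plate_grip in the frame of jig between 0.052 and 0.066 m and angle between the x axis of plate_grip and the x axis of jig, either way round below 0.175 rad and angle between plate_grip's own z axis and vertical below 0.06 rad and distance of spare_grip from where it was at the start of the episode below 0.03 m); the robot touches nothing.
It fails at once if the longer plate is dropped: it falls faster than 0.9 m/s out of the fingers (linear speed of plate above 0.9 m/s and contact force between the fingers and plate below 0.1 N).
It fails at once if the shorter plate is moved more than 40 mm (distance of spare_grip from where it was at the start of the episode above 0.04 m).
It also fails if it takes over 38 s, if anything falls off the work surface, if the arm or the gripper's body presses on something with over 40 N, if the wrist force passes 120 N, or if a joint passes its speed limit or range.

## Working session

There is one attempt and no reset: what is moved stays moved. The work goes in short steps, Python scripts to look and compute and a tool call to move; the robot and the scene stay as the last step left them, time stands still between calls to the robot, and variables do not carry over. Pictures are saved under pics/ and viewed, at most 10 in all, crops included, and the job is handed in when it is done.

Besides the shell and the picture viewer there is one more tool, called in YAML: its name, and indented under it one key for each argument. servo_tool: Moves the arm, as the interface text tells. Shifts and turns lie within -1 to 1; 1 stands for 300 mm of shift or pi rad of turn. Its arguments: {"type":"object","properties":{"series":{"type":"array"},"grip_force":{"type":"number"}},"required":["series"]}

```bash
mkdir -p pics; python3 - <<'E'
from cell import get_obs, eyes, env
import cv2,pickle
print({k:v for k,v in get_obs().items() if k in('time_s','tool_pos','tool_rot','grip_width')})
d={}
for n in('top','scene'):
    c=eyes.read_camera(n);d[n]=c
    cv2.imwrite(f'pics/{n}0.png',c['frame'][:,:,::-1]);print(n,c['fx'],c['origin'],c['rotation'])
pickle.dump(d,open('d.pkl','wb'))
E
```

```text
{'time_s': 0.0, 'tool_pos': array([ 0.17866909, -0.62438439,  0.22143802]), 'tool_rot': array([-1.79889574e+02,  7.66477923e-03,  1.59770207e+01]), 'grip_width': 0.08746277428284857}
top 475.44948569973417 [0.40693988 0.00250242 0.88511918] [-168.51657901    0.17770183  -87.26471673]
scene 375.58051912849066 [ 1.19629894 -0.03100865  0.55589288] [-128.16933378    0.40813918   86.71342912]
```

View pics/top0.png

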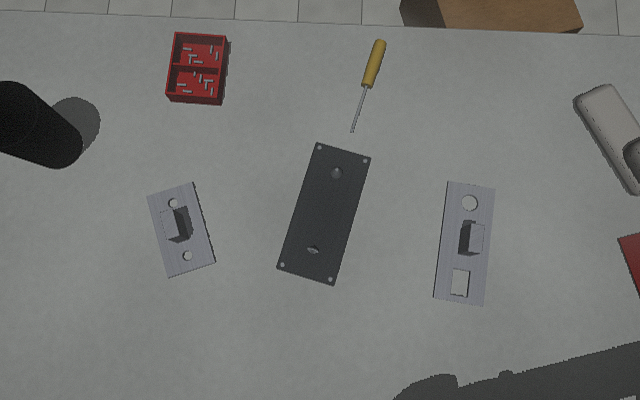

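The longer plate is on the right: round hole at about (470,203), slot at (459,283), block at (471,238). The jig is in the middle with its round pin at (336,172) and diamond pin at (313,250). The spare is on the left.

```bash
cat > h.py <<'E'
import numpy as np,cv2
from scipy.spatial.transform import Rotation as R
def ray(c,uv,z):
    "pixels -> world points on plane z"
    uv=np.atleast_2d(uv).astype(float);Rm=R.from_euler('xyz',c['rotation'],degrees=True).as_matrix() if np.shape(c['rotation'])==(3,) else np.array(c['rotation'])
    d=np.c_[(uv[:,0]-c['cx'])/c['fx'],(uv[:,1]-c['cy'])/c['fy'],np.ones(len(uv))]@Rm.T
    o=np.array(c['origin']);return o+d*((z-o[2])/d[:,2])[:,None]
def rect(mask,c,z,seed):
    n,l,s,_=cv2.connectedComponentsWithStats(mask.astype(np.uint8));m=l==l[seed[1],seed[0]]
    v,u=np.nonzero(m);p=ray(c,np.c_[u,v],z)[:,:2]
    (cx,cy),(w,h),a=cv2.minAreaRect((p*1000).astype(np.float32))
    if w<h:w,h,a=h,w,a+90
    return m.sum(),np.round([cx,cy,w,h,a],1)
E
python3 - <<'E'
import pickle;from h import *
d=pickle.load(open('d.pkl','rb'));c=d['top'];g=c['frame'].astype(int);print(c['cx'],c['cy'])
hsv=cv2.cvtColor(c['frame'],cv2.COLOR_RGB2HSV)
for u,v in [(450,250),(420,250),(300,220),(250,220),(471,238),(482,238)]:print((u,v),g[v,u],c['depth'][v,u])
# heights
vv,uu=np.mgrid[:400,:640];dep=c['depth'];Rm=R.from_euler('xyz',c['rotation'],degrees=True).as_matrix()
P=np.stack([(uu-c['cx'])/c['fx']*dep,(vv-c['cy'])/c['fy']*dep,dep],-1)@Rm.T+c['origin'];Z=P[...,2]
print('Z',Z[250,450],Z[250,420],Z[220,300],Z[238,471],Z[238,482],Z[225,170])
print('plate',rect((Z>.004)&(dep>0),c,.008,(450,250)))
print('jig',rect((Z>.012)&(dep>0),c,.02,(300,220)))
for n,b in(('plate',(425,170,510,315)),('spare',(140,175,220,285))):
    w=np.zeros_like(Z,bool);w[b[1]:b[3],b[0]:b[2]]=1
    m=w&(Z>.06);q=P[m];print(n,'block',m.sum(),q.mean(0),cv2.minAreaRect((q[:,:2]*1000).astype(np.float32)))
print('holes',ray(c,[(470,203),(459,283)],.006))
print('pins',ray(c,[(336,172),(313,250)],.04))
E
```

```text
317.42800062764206 195.16493767849303
(450, 250) [119 124 127] 0.8760702
(420, 250) [135 137 135] 0.884511
(300, 220) [51 55 55] 0.8731059
(250, 220) [129 131 127] 0.8954196
(471, 238) [119 119 124] 0.8158933
(482, 238) [116 118 123] 0.8161162
Z 0.0057169766889577645 -0.0025828224777522113 0.020514676091036743 0.07011062768822296 0.06982938699511532 0.06945768878702074
plate (np.int64(5179), array([ 509.9, -261.6,  220. ,   91.1,  172.6]))
jig (np.int64(7919), array([551.9,  -0.6, 249.3, 109.6, 165.8]))
plate block 509 [ 0.49827308 -0.2326479   0.15703147] ((451.8321838378906, -145.8931427001953), (52.00951385498047, 305.6817321777344), 26.487516403198242)
spare block 469 [0.50391939 0.25243213 0.10898371] ((452.7447509765625, 150.4662628173828), (305.96435546875, 48.49043273925781), 63.793601989746094)
holes [[ 0.58369628 -0.27327457  0.006     ]
 [ 0.4346521  -0.25096135  0.006     ]]
pins [[ 0.62315833 -0.0186014   0.04      ]
 [ 0.47887758  0.01642043  0.04      ]]
```

servo_tool:
  series:
    - [[0.7, -0.43, 0, 0, 0, 0.13, 1], [0.7, -0.43, 0, 0, 0, 0.13, 1], [0.7, -0.43, 0, 0, 0, 0.13, 1], [0.7, -0.43, 0, 0, 0, 0.13, 1], [0.7, -0.43, 0, 0, 0, 0.13, 1], [0.7, -0.43, 0, 0, 0, 0.13, 1], [0.7, -0.43, 0, 0, 0, 0.13, 1], [0.7, -0.43, 0, 0, 0, 0.13, 1]]

```text
time_s: 0.77
tool_pos: [0.3477, -0.4404, 0.2225]
tool_rot: [-180.0, -0.0, -7.0]
force: [-0.4, -0.7, -0.4]
grip_width: 0.0869
grasp_force: 0.0
```

```bash
cat > go.py <<'E'
import sys;from h import *;from cell import get_obs
o=get_obs();x,y,z,yaw=map(float,sys.argv[1:])
A=R.from_euler('xyz',o['tool_rot'],degrees=True);B=R.from_euler('xyz',[180,0,yaw],degrees=True)
print(o['time_s'],np.round(o['tool_pos'],4),np.round(o['tool_rot'],2),np.round(o['force'],1),o['grip_width'])
print(np.round(A.inv().apply(np.array([x,y,z])-o['tool_pos'])/.3,4),np.round((A.inv()*B).as_rotvec()/np.pi,4))
E
python3 go.py .510 -.2616 .15 -7.6
```

```text
0.7667 [ 0.3477 -0.4404  0.2225] [-1.7997e+02 -1.0000e-02 -7.0500e+00] [-0.4 -0.7 -0.4] 0.08688412870401098
[ 0.4637 -0.6578  0.2419] [-0.0002 -0.      0.0031]
```

servo_tool:
  series:
    - [[0.464, -0.658, 0.18, 0, 0, 0.003, 1], [0.464, -0.658, 0.18, 0, 0, 0.003, 1], [0.464, -0.658, 0.18, 0, 0, 0.003, 1], [0.464, -0.658, 0.18, 0, 0, 0.003, 1], [0.464, -0.658, 0.18, 0, 0, 0.003, 1], [0.464, -0.658, 0.18, 0, 0, 0.003, 1], [0.464, -0.658, 0.18, 0, 0, 0.003, 1], [0.464, -0.658, 0.18, 0, 0, 0.003, 1]]

```text
time_s: 1.43
tool_pos: [0.5092, -0.2639, 0.1674]
tool_rot: [-179.9, 0.1, -7.8]
force: [-0.8, -1.1, 0.9]
grip_width: 0.0873
grasp_force: 0.0
```

```bash
python3 - <<'E'
from cell import get_obs, eyes
from h import *
o=get_obs();c=eyes.read_camera('wrist');cv2.imwrite('pics/w1.png',c['frame'][:,:,::-1])
T=np.array(c['mount']);A=R.from_euler('xyz',o['tool_rot'],degrees=True).as_matrix()
c['rotation']=A@T[:3,:3];c['origin']=A@T[:3,3]+o['tool_pos']
import pickle;pickle.dump(c,open('w1.pkl','wb'))
dep=c['depth'];vv,uu=np.mgrid[:400,:640]
P=np.stack([(uu-c['cx'])/c['fx']*dep,(vv-c['cy'])/c['fy']*dep,dep],-1)@c['rotation'].T+c['origin']
m=(P[...,2]>.06)&(P[...,2]<.08)&(dep>0)&(np.hypot(P[...,0]-.51,P[...,1]+.26)<.06);m=cv2.morphologyEx(m.astype(np.uint8),cv2.MORPH_OPEN,np.ones((5,5)))>0
print(cv2.minAreaRect((P[m][:,:2]*1000).astype(np.float32)),m.sum(),np.median(P[m][:,2]))
E
python3 go.py .510 -.2616 .026 -7.6
```

```text
((511.19061279296875, -262.6536865234375), (23.853822708129883, 49.59443664550781), 82.6937026977539) 1625 0.07048748266298221
1.4833 [ 0.5081 -0.2663  0.1679] [ 1.7997e+02  9.0000e-02 -7.9800e+00] [-0.1  0.3  0.3] 0.0866763203324957
[ 0.0047 -0.0167  0.4728] [ 0.0002  0.0005 -0.0021]
```

View pics/w1.png

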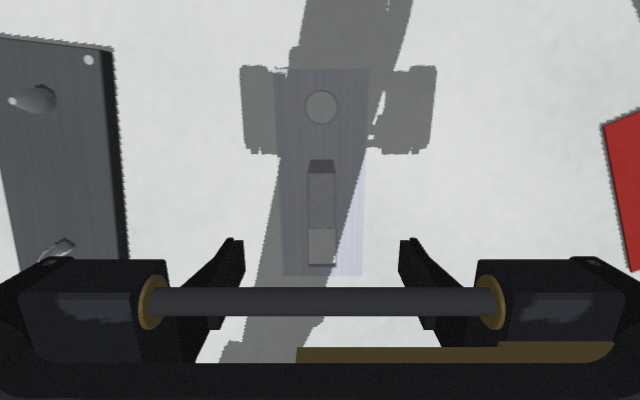

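The wrist view shows the block at (321,195), centred between the fingers, with the round hole at (321,107). I'm descending and gripping.

servo_tool:
  series:
    - [[0.009, -0.013, 0.13, 0, 0, -0.002, 1], [0.009, -0.013, 0.26, 0, 0, -0.002, 1], [0.009, -0.013, 0.36, 0, 0, -0.002, 1], [0.009, -0.013, 0.43, 0, 0, -0.002, 1], [0.009, -0.013, 0.47, 0, 0, -0.002, 1], [0.009, -0.013, 0.47, 0, 0, -0.002, 1], [0.009, -0.013, 0.47, 0, 0, -0.002, 0], [0.009, -0.013, 0.47, 0, 0, -0.002, 0], [0.009, -0.013, 0.47, 0, 0, -0.002, 0], [0.009, -0.013, 0.47, 0, 0, -0.002, 0], [0.009, -0.013, 0.47, 0, 0, -0.002, 0], [0.009, -0.013, 0.47, 0, 0, -0.002, 0]]
  grip_force: 40

```text
time_s: 2.48
tool_pos: [0.5125, -0.262, 0.0283]
tool_rot: [180.0, -0.1, -7.6]
force: [-0.1, -0.2, -0.7]
grip_width: 0.0548
grasp_force: 0.0
```

servo_tool:
  series:
    - [[0, 0, 0, 0, 0, 0, 0], [0, 0, 0, 0, 0, 0, 0], [0, 0, 0, 0, 0, 0, 0], [0, 0, 0, 0, 0, 0, 0]]

```text
time_s: 2.82
tool_pos: [0.512, -0.2619, 0.0275]
tool_rot: [180.0, 0.0, -7.6]
force: [-0.8, -0.0, -0.2]
grip_width: 0.0282
grasp_force: 0.0
```

servo_tool:
  series:
    - [[0, 0, 0, 0, 0, 0, 0], [0, 0, 0, 0, 0, 0, 0], [0, 0, 0, 0, 0, 0, 0], [0, 0, 0, 0, 0, 0, 0], [0, 0, 0, 0, 0, 0, 0]]

```text
time_s: 3.23
tool_pos: [0.5119, -0.2623, 0.0275]
tool_rot: [180.0, 0.0, -7.6]
force: [0.1, -1.9, -1.4]
grip_width: 0.024
grasp_force: 40.0
```

servo_tool:
  series:
    - [[0, 0, -0.03, 0, 0, 0, 0], [0, 0, -0.08, 0, 0, 0, 0], [0, 0, -0.15, 0, 0, 0, 0], [0, 0, -0.22, 0, 0, 0, 0], [0, 0, -0.29, 0, 0, 0, 0], [0, 0, -0.34, 0, 0, 0, 0], [0, 0, -0.36, 0, 0, 0, 0], [0, 0, -0.36, 0, 0, 0, 0]]

```text
time_s: 3.9
tool_pos: [0.5127, -0.2617, 0.1369]
tool_rot: [180.0, -0.1, -7.6]
force: [0.1, 0.8, -5.6]
grip_width: 0.0238
grasp_force: 40.0
```

```bash
python3 go.py .552 -.001 .135 -14.0
```

```text
3.9 [ 0.5127 -0.2617  0.1369] [ 1.7997e+02 -1.1000e-01 -7.5900e+00] [ 0.1  0.8 -5.6] 0.023804940607816055
[ 0.0152 -0.8786  0.0058] [ 0.0001 -0.0006  0.0356]
```

servo_tool:
  series:
    - [[0.001, -0.04, 0, 0, 0, 0.003, 0], [0.003, -0.12, 0, 0, 0, 0.006, 0], [0.005, -0.22, 0, 0, 0, 0.01, 0], [0.007, -0.33, 0, 0, 0, 0.015, 0], [0.009, -0.44, 0, 0, 0, 0.02, 0], [0.011, -0.55, 0, 0, 0, 0.024, 0], [0.013, -0.66, 0, 0, 0, 0.028, 0], [0.015, -0.76, 0, 0, 0, 0.032, 0], [0.015, -0.83, 0, 0, 0, 0.036, 0], [0.015, -0.87, 0, 0, 0, 0.036, 0], [0.015, -0.879, 0, 0, 0, 0.036, 0], [0.015, -0.879, 0, 0, 0, 0.036, 0]]

```text
time_s: 4.9
tool_pos: [0.5506, -0.0011, 0.1345]
tool_rot: [180.0, 0.1, -14.0]
force: [-0.4, -0.6, -5.7]
grip_width: 0.0239
grasp_force: 40.0
```

```bash
python3 go.py .552 -.001 .1 -14.0; python3 - <<'E'
from cell import eyes,get_obs
from h import *
a=eyes.read_camera('wrist');b=eyes.read_camera('top')
cv2.imwrite('pics/w2.png',a['frame'][:,:,::-1])
cv2.imwrite('pics/t2.png',cv2.resize(b['frame'][100:320,200:480,::-1],None,fx=2,fy=2))
import pickle;pickle.dump((a,b,get_obs()),open('p2.pkl','wb'))
E
```

```text
4.9 [ 0.5506 -0.0011  0.1345] [ 1.7995e+02  1.1000e-01 -1.4000e+01] [-0.4 -0.6 -5.7] 0.023930565196548147
[ 0.0045 -0.0016  0.115 ] [ 0.0003  0.0006 -0.    ]
```

View pics/w2.png

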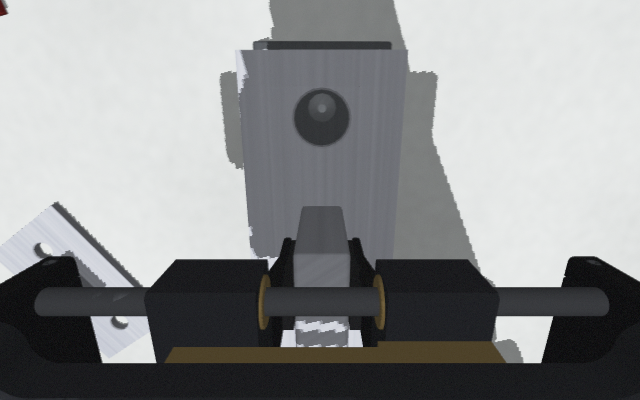

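View pics/t2.png

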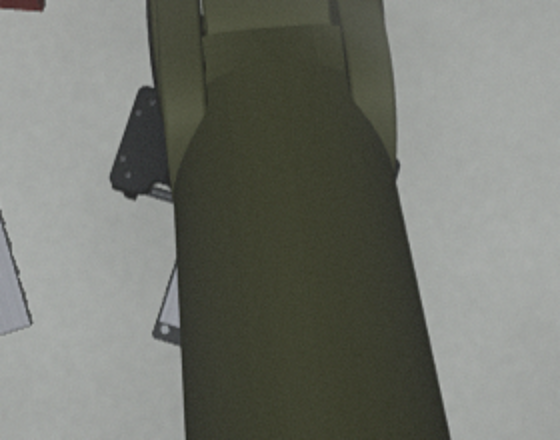

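The wrist view shows the round pin tip at (322,107) through the hole centred at (321,117). I'll convert both to positions to get the residual offset.

```bash
python3 - <<'E'
import pickle;from h import *
c,b,o=pickle.load(open('p2.pkl','rb'))
T=np.array(c['mount']);A=R.from_euler('xyz',[180,0,-14],degrees=True).as_matrix()
c['rotation']=A@T[:3,:3];c['origin']=A@T[:3,3]+np.array([.5508,-.001,.1347])
hole=ray(c,[321.5,117.5],.115)[0];pin=ray(c,[322,107],.052)[0]
ax=A[:2,:2]
print(hole,pin,'pin-hole in tool xy mm',(A.T@(pin-hole))[:2]*1000)
E
```

```text
[ 0.62310262 -0.01863939  0.115     ] [ 0.62679696 -0.02002387  0.052     ] pin-hole in tool xy mm [3.91954173 0.44961507]
```

servo_tool:
  series:
    - [[0.009, -0.001, 0.02, 0, 0, 0, 0], [0.009, -0.001, 0.06, 0, 0, 0, 0], [0.009, -0.001, 0.1, 0, 0, 0, 0], [0.009, -0.001, 0.14, 0, 0, 0, 0], [0.009, -0.001, 0.17, 0, 0, 0, 0], [0.009, -0.001, 0.2, 0, 0, 0, 0], [0.009, -0.001, 0.22, 0, 0, 0, 0], [0.009, -0.001, 0.235, 0, 0, 0, 0], [0.009, -0.001, 0.24, 0, 0, 0, 0], [0.009, -0.001, 0.24, 0, 0, 0, 0]]

```text
time_s: 5.83
tool_pos: [0.554, -0.0014, 0.0633]
tool_rot: [180.0, 0.0, -14.1]
force: [-1.5, -0.1, -5.1]
grip_width: 0.0239
grasp_force: 40.0
```

```bash
python3 go.py .5528 -.0013 .0475 -14.0
```

```text
5.8333 [ 0.554  -0.0014  0.0633] [ 1.800e+02  2.000e-02 -1.407e+01] [-1.5 -0.1 -5.1] 0.02389925306655551
[-0.0039  0.0008  0.0526] [ 0.      0.0001 -0.0004]
```

No contact force so far. I'm lowering the last 16 mm slowly.

servo_tool:
  series:
    - [[-0.002, 0, 0.01, 0, 0, 0, 0], [-0.002, 0, 0.02, 0, 0, 0, 0], [-0.002, 0, 0.03, 0, 0, 0, 0], [-0.002, 0, 0.038, 0, 0, 0, 0], [-0.002, 0, 0.044, 0, 0, 0, 0], [-0.002, 0, 0.048, 0, 0, 0, 0], [-0.002, 0, 0.05, 0, 0, 0, 0], [-0.002, 0, 0.05, 0, 0, 0, 0]]

```text
time_s: 6.5
tool_pos: [0.5534, -0.0013, 0.0484]
tool_rot: [180.0, 0.0, -14.1]
force: [-0.2, 0.7, -5.1]
grip_width: 0.0236
grasp_force: 40.0
```

servo_tool:
  series:
    - [[0, 0, 0.002, 0, 0, 0, 0], [0, 0, 0.004, 0, 0, 0, 0], [0, 0, 0.006, 0, 0, 0, 0], [0, 0, 0.006, 0, 0, 0, 0]]

```text
time_s: 6.83
tool_pos: [0.5537, -0.0013, 0.0475]
tool_rot: [180.0, -0.0, -14.1]
force: [-2.7, -0.0, 2.2]
grip_width: 0.0237
grasp_force: 40.0
```

The contact force rose at the expected height, so the plate is seated. I'm releasing and retreating.

servo_tool:
  series:
    - [[0, 0, 0, 0, 0, 0, 0.9], [0, 0, 0, 0, 0, 0, 0.9], [0, 0, 0, 0, 0, 0, 0.9], [0, 0, 0, 0, 0, 0, 0.9], [0, 0, 0, 0, 0, 0, 0.9], [0, 0, 0, 0, 0, 0, 0.9], [0, 0, 0, 0, 0, 0, 0.9], [0, 0, 0, 0, 0, 0, 0.9]]

```text
time_s: 7.5
tool_pos: [0.5535, -0.0013, 0.0467]
tool_rot: [180.0, -0.0, -14.1]
force: [0.1, -0.0, 0.1]
grip_width: 0.0691
grasp_force: 0.0
```

servo_tool:
  series:
    - [[0, 0, -0.05, 0, 0, 0, 0.9], [0, 0, -0.13, 0, 0, 0, 0.9], [0, 0, -0.22, 0, 0, 0, 0.9], [0, 0, -0.32, 0, 0, 0, 0.9], [0, 0, -0.4, 0, 0, 0, 0.9], [0, 0, -0.45, 0, 0, 0, 0.9], [0, 0, -0.45, 0, 0, 0, 0.9], [0, 0, -0.45, 0, 0, 0, 0.9]]

```text
time_s: 8.17
tool_pos: [0.5539, -0.0013, 0.1823]
tool_rot: [180.0, -0.1, -14.1]
force: [-0.1, 1.0, 0.1]
grip_width: 0.0782
grasp_force: 0.0
```

```bash
python3 - <<'E'
from cell import eyes,get_obs
from h import *
o=get_obs();c=eyes.read_camera('wrist');cv2.imwrite('pics/w3.png',c['frame'][:,:,::-1])
T=np.array(c['mount']);A=R.from_euler('xyz',o['tool_rot'],degrees=True).as_matrix()
c['rotation']=A@T[:3,:3];c['origin']=A@T[:3,3]+o['tool_pos']
dep=c['depth'];vv,uu=np.mgrid[:400,:640]
P=np.stack([(uu-c['cx'])/c['fx']*dep,(vv-c['cy'])/c['fy']*dep,dep],-1)@c['rotation'].T+c['origin']
J=(P[...,:2]-[.552,-.001])@R.from_euler('z',-14,degrees=True).as_matrix()[:2,:2]
m=(dep>0)&(abs(J[...,0])<.105)&(abs(J[...,1])<.04)&(P[...,2]>.02)&(P[...,2]<.035)
q=P[m];print(m.sum(),np.linalg.lstsq(np.c_[J[m],np.ones(m.sum())],q[:,2],rcond=None)[0])
E
```

```text
12124 [ 0.00065846 -0.00112621  0.02659076]
```

View pics/w3.png

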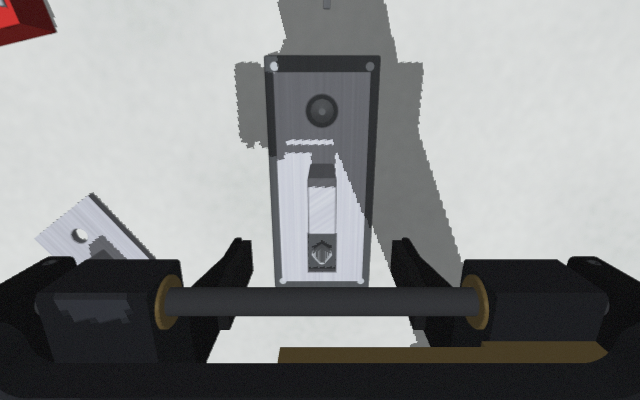

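The plate lies flat: its top is at about 27 mm with slope around 0.001. The round pin is centred in the hole at (321,110), the diamond pin is in the slot at (321,252), and the gripper is clear.

```bash
python3 -c "
from cell import env
print(env.sign_off())"
```

```text
the job is handed in; nothing more can be done
None
```

The longer plate is seated flat on the jig with both pins in place and released, the shorter plate was not touched, and the job was handed in just after 8.2 s; sign-off returned no verdict.

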